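# Set the bleed cap on the vacuum receiver

### The arm

A 7-joint arm with a two-finger parallel gripper is mounted at the origin on a cart in front of the work surface, level with it; the furniture and walls round the work are solid. World frame = base frame: x ahead of the robot, y to its left, z up, the work surface at z = 0. Lengths are in m, angles in degrees, forces in N, time in s.
With the tool pointing down it reaches from about 0.425 to 0.875 m from the base axis. Payload 4.7 kg.
Tool frame: the origin (TCP) lies between the finger pads; the fingertips stand 8 mm ahead of it and the grasp point (between the pads) lies 11 mm behind it (env.tip_extent is the distance from the TCP to the fingertips, in m); z points along the fingers, y is the line along which they close (so a half turn about z gives the same grasp; the last joint's range is limited). The gripper opens to 87 mm and grips with 3 to 60 N. Pads are 19 mm wide; open, the fingers measure 117 mm over their backs; the gripper's body (75 mm by 190 mm) begins 51 mm behind the grasp point.
Start: joints at [-66.515, 18.392, -4.016, 83.108, 1.295, 78.541, -3.26], TCP at [0.251, 0.6, 0.231] pointing down, gripper open.
Joint ranges: [-163.93, 163.93], [-17.29, 119.83], [-79.2, 71.16], [3.27, 140.29], [-89.18, 269.18], [5.43, 117.66], [-154.24, 154.24]. Speed limits (degrees/s): [147.25, 147.25, 180, 180, 180, 180, 180].

### API

Orientations are given as [roll, pitch, yaw] about the fixed x, y, z axes, in that order (R = Rz(yaw) Ry(pitch) Rx(roll)).
In Python, from cell import sensors, vision, workorder, env gives the robot as it stands.
- The arm moves only by the tool drive_tool, never from a script. Its argument "moves" is a list of rows, each an object of numbers: "x", "y", "z": the shift along the tool's x, y, z in mm; "rx", "ry", "rz": the turn, a rotation vector about the tool's x, y, z in rad; "fingers": the closure, from -1 (fully open) to 1 (shut). In form: [{"x": .., "y": .., "z": .., "rx": .., "ry": .., "rz": .., "fingers": ..}, ...]. A call has 1 to 20 rows; each row is the pose to reach, as a shift and turn from the pose commanded when the call began, along the tool's axes at that moment; what a row does not reach only later rows make up. A row lasts 1/8 s, in which the tool goes at most 62.5 mm and 10.7 degrees, less where a joint would pass 70% of its speed; a pose out of reach is approached as far as the arm can. A call with a gripper value outside its range is refused whole. The fingers move at their own pace and stop on an object; "force" is the grip in N (left out, the last holds). Time passes only in rows, so rows that repeat a pose let the fingers close. It gives the time, the measured TCP pose, the force, the opening and the grip force at its end, in the units of the state.
- sensors.get_obs(): the state, without advancing time (a new reading comes with each control period).
- vision.read_camera(name): name is "scene" or "top" or "wrist"; returns a dict with "image" (400x640x3 uint8, red, green, blue), "fx", "fy", "cx", "cy" (pixels), "R" (3x3) and "t" (3): a world point X has camera coordinates R X + t. Camera axes: x right, y down, z forward; pixel columns grow to the right and rows downward; lengths in m; the calibration is good to about 2 mm. The wrist camera is an equidistant fisheye: a pixel r from the principal point sees the ray r / f radians off the axis. A picture is of the moment at which its call begins. There is no depth.
- workorder.sign_off(): hands the job in; it is judged then, once.
The state is a dict: "time_s": time; "qpos": joint angles; "joint_velocities": joint speeds; "effort": joint torques, N m; "tool_pos": TCP position; "tool_rot": TCP orientation; "force": force on the tool from outside, world axes, zero at the start; "wrist_torque": the same for the moment, N m; "grip_width": finger opening in m; "grasp_force": force on a finger pad.
Only numpy, scipy, OpenCV 4.12 (cv2) and the standard library are available. Lean on these libraries where they do the work, as an engineer would, in place of code of your own. Each camera call takes 0.05 s, during which the arm holds its last target. There are 200 camera calls.

### The job

Make the small vacuum receiver ready for rinsing the thin sedimentation pipettes: first pull its black vent knob straight out until it clicks into its out position, so that leftover vacuum is let off, and push it fully home again. Then screw the blue knurled bleed cap down clockwise until it bottoms on its collar, and back it off a quarter turn for gentle suction. The cap has no lock, so finish with the gripper still closed on it, holding it at that quarter turn, and leave the bottle, timer and marker beside the receiver where they are.

Things in the scene. Friction and masses are not known exactly. Their poses are not given: they have to be found in the camera images.
- receiver: fixed steel tank, 64 mm across, 200 long (along its y), top 75 mm up, on a foot plate 92 x 190; front gauge out to x -56, 65 mm high. Origin on the bench under its middle; x to its back, y to its left. Vent valve body at y +60 mm: 46 x 36, top 113 mm (small screw to 123); bleed cap at y -60 mm; nothing over 75 mm between them. Hose barb 26 mm long at its right end
- vent_knob_grip (a point): centre of the black round vent knob (27 mm in diameter, 21 mm long, axis along the receiver's x), 97 mm above the bench; at home at x = -54 mm, y = +60 mm of the receiver, with 12 mm of free stem behind the knob. Moves with the knob
- vent_knob (a joint): travel of the vent knob in m: 0 = home (pushed in), 0.024 = fully out, straight to the receiver's front (its -x). A click spring holds it at either end; about 6 N pull or push it to half travel, past which it snaps on by itself
- bleed_cap_grip (a point): on the axis of the blue knurled bleed cap (36 mm in diameter, 25 mm high, axis vertical at x = 0, y = -60 mm of the receiver), at half its height: 105 mm above the bench when bottomed (cap's top 117 mm), rising 3 mm a turn as it is unscrewed. Below it a brass collar, 31 mm in diameter, top 92 mm up. The frame turns with the cap
- bleed_cap (a joint): turn of the cap in rad: 0 = bottomed on its collar (hard stop), growing as it is unscrewed (counter-clockwise from above). Turns with about 0.06 N m and stays where left; starts between 2.0 and 4.2. Its white index line points to the receiver's front (-x, at the collar's black mark) when bottomed, to its right (-y) a quarter turn back
- reagent_bottle: small amber reagent bottle with a black cap, 46 mm in diameter, 98 mm high, standing behind the receiver; origin under its middle
- timer: off-white wind-up timer with a black knob, 66 x 66 x 44 mm, standing behind the receiver; origin under its middle
- marker_red: red and green marker, 124 mm long, 13 mm thick, lying in front of the receiver; origin under its middle

How it is judged (in metres and radians):
On the way, in this order (a step that is already met when the one before it is completed fails the run):
1. the vent knob is pulled out until it clicks (value of joint vent_knob above 0.02 m), for 0.1 s.
2. the vent knob is pushed home again (value of joint vent_knob below 0.003 m), for 0.1 s.
3. the bleed cap is screwed down until it bottoms on its collar (value of joint bleed_cap below 0.08 rad), for 0.1 s.
At the end, for the whole second after the job is handed in: the bleed cap stands a quarter turn (1.57 rad, within 0.26 rad or 15 degrees) back from bottomed and is still, the fingers grip it with more than 5 N, and the vent knob is home within 3 mm (value of joint bleed_cap between 1.31 and 1.83 rad and velocity of joint bleed_cap between -0.1 and 0.1 rad/s and contact force between the fingers and bleed_cap above 5 N and value of joint vent_knob below 0.003 m); the arm keeps its last pose, push and grip.
It fails at once if the reagent bottle was pushed or knocked over (distance of reagent_bottle from where it was at the start of the episode above 0.025 m or angle between reagent_bottle's own z axis and vertical above 0.5 rad).
It fails at once if the timer was pushed away (distance of timer from where it was at the start of the episode above 0.025 m).
It fails at once if the marker was pushed away (distance of marker_red from where it was at the start of the episode above 0.03 m).
It also fails if it takes over 72 s, if anything falls off the work surface, if the arm or the gripper's body presses on something with over 40 N, if the wrist force passes 120 N, or if a joint passes its speed limit or range.

## Working session

There is one attempt and no reset: what is moved stays moved. The work goes in short steps, Python scripts to look and compute and a tool call to move; the robot and the scene stay as the last step left them, time stands still between calls to the robot, and variables do not carry over. Pictures are saved under pics/ and viewed, at most 10 in all, crops included, and the job is handed in when it is done.

Besides the shell and the picture viewer there is one more tool, called after "Emit:" as name(argument=value, ...) on one line, values as JSON. drive_tool: Moves the arm, as the interface text tells. Its arguments: {"type":"object","properties":{"moves":{"type":"array"},"force":{"type":"number"}},"required":["moves"]}

```bash
mkdir -p pics; cat > h.py <<'E'
import numpy as np, cv2
from cell import sensors, vision, workorder, env
def snap(n,f):
    c=vision.read_camera(n); cv2.imwrite('pics/'+f,c['image'][:,:,::-1]); np.savez('pics/'+f[:-4],**{k:np.array(v) for k,v in c.items()}); return c
def ray(c,u,v):
    R=np.array(c['R']);t=np.array(c['t']);d=R.T@np.array([(u-c['cx'])/c['fx'],(v-c['cy'])/c['fy'],1.]);return -R.T@t,d/np.linalg.norm(d)
def onz(c,u,v,z):
    o,d=ray(c,u,v);return o+d*(z-o[2])/d[2]
def proj(c,X):
    p=np.array(c['R'])@np.array(X)+np.array(c['t']);return p[0]/p[2]*c['fx']+c['cx'],p[1]/p[2]*c['fy']+c['cy']
E
python3 - <<'E'
from h import *
a=snap('top','top0.png');b=snap('scene','scene0.png')
for c in(a,b):print(c['fx'],-np.array(c['R']).T@c['t'],np.array(c['R'])[2])
print(sensors.get_obs(),env.tip_extent)
E
```

```text
474.96543469648 [0.49284916 0.27368587 0.94235299] [ 0.04902914 -0.01537658 -0.99867898]
460.2690942415504 [ 0.26163462 -0.20838529  0.75891862] [ 0.33472959  0.53890516 -0.77300539]
{'time_s': 0.1, 'qpos': array([-66.51386517,  18.43636048,  -4.01641671,  83.16869223,
         1.29679051,  78.53929667,  -3.25991065]), 'joint_velocities': array([ 0.07189826, -0.045234  , -0.06793392, -0.1411525 ,  0.02241461,
       -0.02205166, -0.04185447]), 'effort': array([-4.11819819e-04, -4.92569804e+01, -4.06029783e-01, -3.13399351e+01,
       -6.42961473e-02,  3.94765183e-02,  7.20733237e-05]), 'tool_pos': array([0.25047295, 0.59928428, 0.22954661]), 'tool_rot': array([-1.79900985e+02,  6.86299201e-03,  1.57324770e+02]), 'force': array([ 0.06011492, -0.04652166, -0.22212969]), 'wrist_torque': array([-0.04972289, -0.0099966 , -0.0129269 ]), 'grasp_force': 0.0, 'grip_width': 0.08690353422628391} 0.008
```

View pics/top0.png

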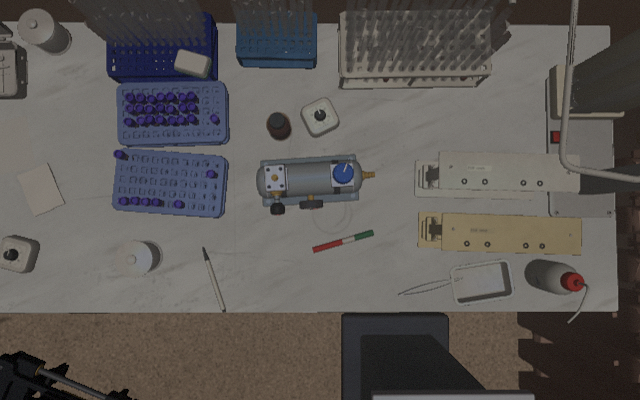

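View pics/scene0.png

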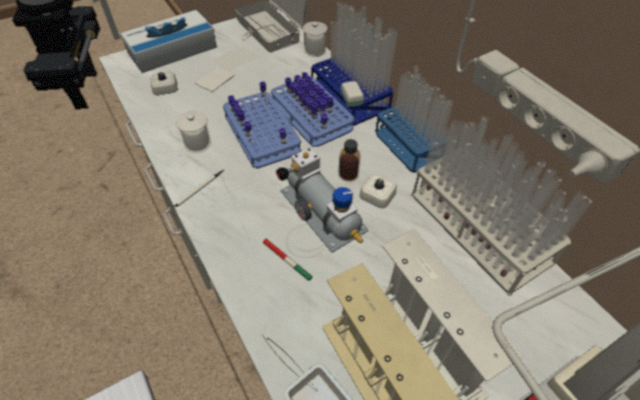

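The top view shows the receiver at about (310,180) px, blue cap (344,173), black vent knob (278,208), bottle (278,125), timer (320,117) and marker (343,241). The scene view shows the cap at (342,197) and the knob at (283,173).

```bash
python3 - <<'E'
from h import *
a=dict(np.load('pics/top0.npz'));b=dict(np.load('pics/scene0.npz'))
for c,(x0,x1,y0,y1) in((a,(325,365,155,195)),(b,(325,362,180,215))):
    hsv=cv2.cvtColor(c['image'],cv2.COLOR_RGB2HSV)
    m=cv2.inRange(hsv,(100,130,60),(125,255,255));mm=np.zeros_like(m);mm[y0:y1,x0:x1]=m[y0:y1,x0:x1]
    n,l,s,ce=cv2.connectedComponentsWithStats(mm);i=1+np.argmax(s[1:,4]);print(s[i],ce[i]);
    if c is a: print('cap top',onz(a,*ce[i],.121))
    c['cap']=ce[i]
o1,d1=ray(a,*a['cap']);o2,d2=ray(b,*b['cap'])
k=np.linalg.lstsq(np.c_[d1,-d2],o2-o1,rcond=None)[0];print('tri',o1+d1*k[0],o2+d2*k[1])
A=a['image'][145:255,245:385];B=b['image'][140:250,250:390]
cv2.imwrite('pics/crop0.png',cv2.resize(np.vstack([cv2.resize(A,None,fx=5,fy=5,interpolation=cv2.INTER_CUBIC)])[:,:,::-1],None,fx=1,fy=1))
cv2.imwrite('pics/crop1.png',cv2.resize(B,None,fx=5,fy=5,interpolation=cv2.INTER_CUBIC)[:,:,::-1])
E
```

```text
[334 163  19  20 280] [342.76428571 173.17142857]
cap top [0.57134922 0.22270281 0.121     ]
[333 188  19  20 272] [341.58455882 197.76102941]
tri [0.57255433 0.22192013 0.10839079] [0.57111748 0.22267381 0.10820668]
```

View pics/crop0.png

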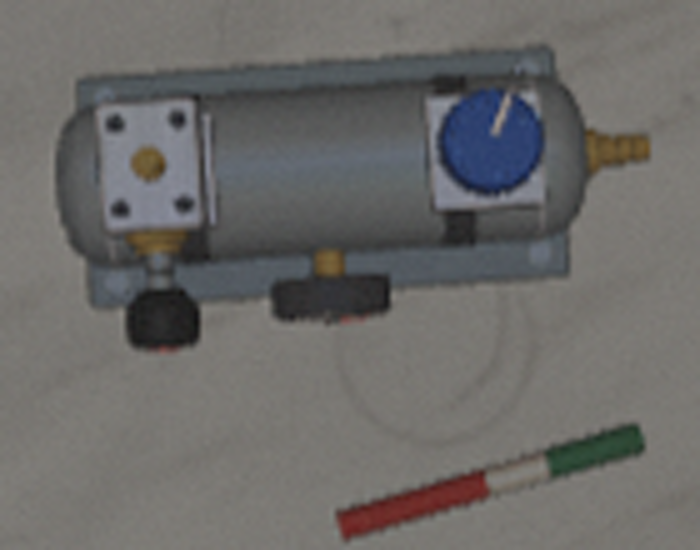

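View pics/crop1.png

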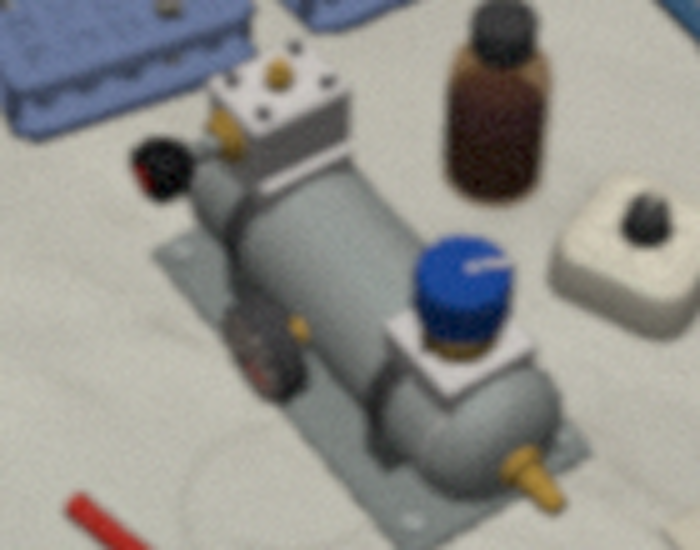

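The crops show foot-plate corners at crop px (78,80),(552,48),(568,275),(92,307), the knob at (163,318), the brass screw at (148,163), and the index line pointing back and a little right, so the cap is at about 2.8 rad.

```bash
python3 - <<'E'
from h import *
a=dict(np.load('pics/top0.npz'));b=dict(np.load('pics/scene0.npz'))
f=lambda u,v,z:onz(a,244.6+u/5,144.6+v/5,z)
P=[f(u,v,.004) for u,v in((78,80),(552,48),(568,275),(92,307))]
for p,q in zip(P,P[1:]+P[:1]):print(p[:2],np.linalg.norm(p-q))
print('plate centre',np.mean(P,0))
y=(P[0]-P[1]+P[3]-P[2]);x=P[0]-P[3]+P[1]-P[2]
print('yaw',np.degrees(np.arctan2(-y[0],y[1])),np.degrees(np.arctan2(x[1],x[0])))
capc=f(492,139,.119);scr=f(148,162,.123);kn=f(163,318,.1)
print('cap',capc,'screw',scr,'knob',kn,np.linalg.norm(capc-scr))
d=scr-capc;yaw=np.arctan2(-d[0],d[1]);print('yaw cap-screw',np.degrees(yaw))
for yw in (yaw,):
  R=np.array([[np.cos(yw),-np.sin(yw)],[np.sin(yw),np.cos(yw)]])
  o=(capc+scr)[:2]/2;print('origin',o,'knob pred',o+R@[-.054,.06],'cap',o+R@[0,-.06])
l=f(510,93,.119)-f(495,133,.119);l=R.T@l[:2];print('line ang',np.degrees(np.arctan2(l[1],l[0]))-180+360)
for n,(u,v) in dict(mk1=(342,525),mk2=(640,437)).items():print(n,f(u,v,.008))
c=f(0,0,0)
for n,(u,v,z) in dict(bottlecap=(278,120,.098),timer=(320,117,.05)).items():print(n,onz(a,u,v,z))
# scene check
X=[*(o+R@[-.054,.06]),.097];u,v=proj(b,X);print('scene knob crop',(u-249.6)*5,(v-139.6)*5)
E
```

```text
[0.60719825 0.37912713] 0.18857404524352567
[0.62044323 0.1910188 ] 0.09055776069843836
[0.5300892  0.18494778] 0.18849656351683278
[0.51724129 0.37300598] 0.09016498331217307
plate centre [0.56874299 0.28202492 0.004     ]
yaw 3.967980683785384 3.868307436219674
cap [0.57288903 0.22216556 0.119     ] screw [0.56428111 0.34141564 0.123     ] knob [0.51087302 0.33771617 0.1       ] 0.11962725086239054
yaw cap-screw 4.128666503630258
origin [0.56858507 0.2817906 ] knob pred [0.51040542 0.33774708] cap [0.57290486 0.22194631]
line ang 155.29091712712525
mk1 [0.43184175 0.27428647 0.008     ]
mk2 [0.46622938 0.15719602 0.008     ]
bottlecap [0.66890146 0.33722975 0.098     ]
timer [0.68494949 0.26131842 0.05      ]
scene knob crop 165.4986930476703 172.8896840168224
```

Emit:
drive_tool(moves=[{"x": -60, "y": -25, "z": -20, "rz": -0.08, "fingers": -1}, {"x": -120, "y": -50, "z": -30, "rz": -0.16, "fingers": -1}, {"x": -180, "y": -75, "z": -30, "rz": -0.24, "fingers": -1}, {"x": -240, "y": -100, "z": -20, "rz": -0.32, "fingers": -1}, {"x": -300, "y": -125, "z": -10, "rz": -0.4, "fingers": -1}, {"x": -341, "y": -141, "z": 0, "rz": -0.466, "fingers": -1}, {"x": -341, "y": -141, "z": 0, "rz": -0.466, "fingers": -1}, {"x": -341, "y": -141, "z": 0, "rz": -0.466, "fingers": -1}, {"x": -341, "y": -141, "z": 0, "rz": -0.466, "fingers": -1}, {"x": -341, "y": -141, "z": 0, "rz": -0.466, "fingers": -1}])

```text
invalid input at $.moves[0]: expected keys x, y, z, rx, ry, rz, fingers
```

Emit:
drive_tool(moves=[{"x": -60, "y": -25, "z": -20, "rx": 0, "ry": 0, "rz": -0.08, "fingers": -1}, {"x": -120, "y": -50, "z": -30, "rx": 0, "ry": 0, "rz": -0.16, "fingers": -1}, {"x": -180, "y": -75, "z": -30, "rx": 0, "ry": 0, "rz": -0.24, "fingers": -1}, {"x": -240, "y": -100, "z": -20, "rx": 0, "ry": 0, "rz": -0.32, "fingers": -1}, {"x": -300, "y": -125, "z": -10, "rx": 0, "ry": 0, "rz": -0.4, "fingers": -1}, {"x": -341, "y": -141, "z": 0, "rx": 0, "ry": 0, "rz": -0.466, "fingers": -1}, {"x": -341, "y": -141, "z": 0, "rx": 0, "ry": 0, "rz": -0.466, "fingers": -1}, {"x": -341, "y": -141, "z": 0, "rx": 0, "ry": 0, "rz": -0.466, "fingers": -1}, {"x": -341, "y": -141, "z": 0, "rx": 0, "ry": 0, "rz": -0.466, "fingers": -1}, {"x": -341, "y": -141, "z": 0, "rx": 0, "ry": 0, "rz": -0.466, "fingers": -1}])

```text
time_s: 1.35
tool_pos: [0.5099, 0.3397, 0.2308]
tool_rot: [180.0, 0.0, -175.8]
force: [0.5, 0.5, 0.2]
grip_width: 0.0869
grasp_force: 0.0
```

```bash
python3 - <<'E'
from h import *
w=snap('wrist','w0.png');o=sensors.get_obs();print(o['tool_pos'],o['tool_rot'],o['qpos'].round(1))
def fp(c,X):
    p=np.array(c['R'])@np.array(X)+np.array(c['t']);r=np.hypot(p[0],p[1]);th=np.arctan2(r,p[2]);return c['cx']+c['fx']*th*p[0]/r,c['cy']+c['fy']*th*p[1]/r
R=lambda x,y,z:[.5686+np.cos(.07)*x-np.sin(.07)*y,.2819+np.sin(.07)*x+np.cos(.07)*y,z]
im=w['image'][:,:,::-1].copy()
for X in (R(-.054,.06,.097),R(-.0645,.06,.097),R(-.0435,.06,.097),R(-.054,.0735,.097),R(-.054,.0465,.097),R(0,-.06,.119),R(0,.06,.123)):
    u,v=fp(w,X);print(round(u,1),round(v,1));cv2.circle(im,(int(round(u)),int(round(v))),1,(0,255,255),-1)
cv2.imwrite('pics/w0a.png',im)
E
```

```text
[0.51009416 0.33944024 0.23081262] [ 1.79977236e+02  1.29911987e-02 -1.75844415e+02] [-40.5  13.7   5.2  89.   -1.3  77.3  59. ]
322.3 191.9
322.3 181.2
322.3 202.4
336.3 192.0
308.3 191.9
202.3 249.8
322.1 254.7
```

View pics/w0a.png

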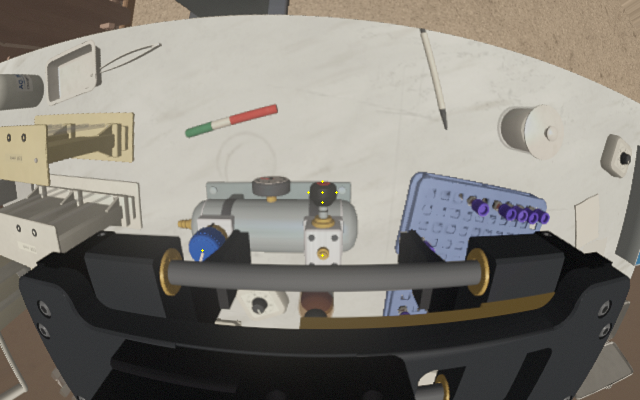

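The wrist view shows the vent knob under the predicted marks at (322,192) and the screw at (323,254), so the pose is confirmed.

Emit:
drive_tool(moves=[{"x": 0, "y": -2, "z": 40, "rx": 0, "ry": 0, "rz": 0, "fingers": -1}, {"x": 0, "y": -2, "z": 80, "rx": 0, "ry": 0, "rz": 0, "fingers": -1}, {"x": 0, "y": -2, "z": 110, "rx": 0, "ry": 0, "rz": 0, "fingers": -1}, {"x": 0, "y": -2, "z": 130, "rx": 0, "ry": 0, "rz": 0, "fingers": -1}, {"x": 0, "y": -2, "z": 144, "rx": 0, "ry": 0, "rz": 0, "fingers": -1}, {"x": 0, "y": -2, "z": 144, "rx": 0, "ry": 0, "rz": 0, "fingers": -1}, {"x": 0, "y": -2, "z": 144, "rx": 0, "ry": 0, "rz": 0, "fingers": -1}, {"x": 0, "y": -2, "z": 144, "rx": 0, "ry": 0, "rz": 0, "fingers": 1}, {"x": 0, "y": -2, "z": 144, "rx": 0, "ry": 0, "rz": 0, "fingers": 1}, {"x": 0, "y": -2, "z": 144, "rx": 0, "ry": 0, "rz": 0, "fingers": 1}, {"x": 0, "y": -2, "z": 144, "rx": 0, "ry": 0, "rz": 0, "fingers": 1}, {"x": 0, "y": -2, "z": 144, "rx": 0, "ry": 0, "rz": 0, "fingers": 1}, {"x": 0, "y": -2, "z": 144, "rx": 0, "ry": 0, "rz": 0, "fingers": 1}, {"x": 0, "y": -2, "z": 144, "rx": 0, "ry": 0, "rz": 0, "fingers": 1}, {"x": 0, "y": -2, "z": 144, "rx": 0, "ry": 0, "rz": 0, "fingers": 1}], force=40)

```text
time_s: 3.28
tool_pos: [0.5108, 0.3387, 0.0867]
tool_rot: [179.8, 0.1, -175.9]
force: [0.3, 5.2, -2.0]
grip_width: 0.0248
grasp_force: 39.9
```

Emit:
drive_tool(moves=[{"x": 4, "y": -1, "z": 0, "rx": 0, "ry": 0, "rz": 0, "fingers": 1}, {"x": 8, "y": -1, "z": 0, "rx": 0, "ry": 0, "rz": 0, "fingers": 1}, {"x": 12, "y": -1, "z": 0, "rx": 0, "ry": 0, "rz": 0, "fingers": 1}, {"x": 16, "y": -1, "z": 0, "rx": 0, "ry": 0, "rz": 0, "fingers": 1}, {"x": 20, "y": -1, "z": 0, "rx": 0, "ry": 0, "rz": 0, "fingers": 1}, {"x": 24, "y": -1, "z": 0, "rx": 0, "ry": 0, "rz": 0, "fingers": 1}, {"x": 26, "y": -1, "z": 0, "rx": 0, "ry": 0, "rz": 0, "fingers": 1}, {"x": 26, "y": -1, "z": 0, "rx": 0, "ry": 0, "rz": 0, "fingers": 1}, {"x": 26, "y": -1, "z": 0, "rx": 0, "ry": 0, "rz": 0, "fingers": 1}])

```text
time_s: 4.4
tool_pos: [0.4868, 0.337, 0.0868]
tool_rot: [179.7, 0.3, -175.9]
force: [5.5, 8.4, -7.6]
grip_width: 0.0246
grasp_force: 39.9
```

```bash
python3 - <<'E'
from h import *
w=vision.read_camera('wrist');t=vision.read_camera('top')
A=cv2.resize(w['image'][130:330,220:420],(600,600));B=cv2.resize(t['image'][150:250,250:283],(198,600))
cv2.imwrite('pics/p1.png',np.hstack([A,B])[:,:,::-1]);print(sensors.get_obs()['force'])
E
```

```text
[ 5.56594182  8.38779321 -7.38385705]
```

View pics/p1.png

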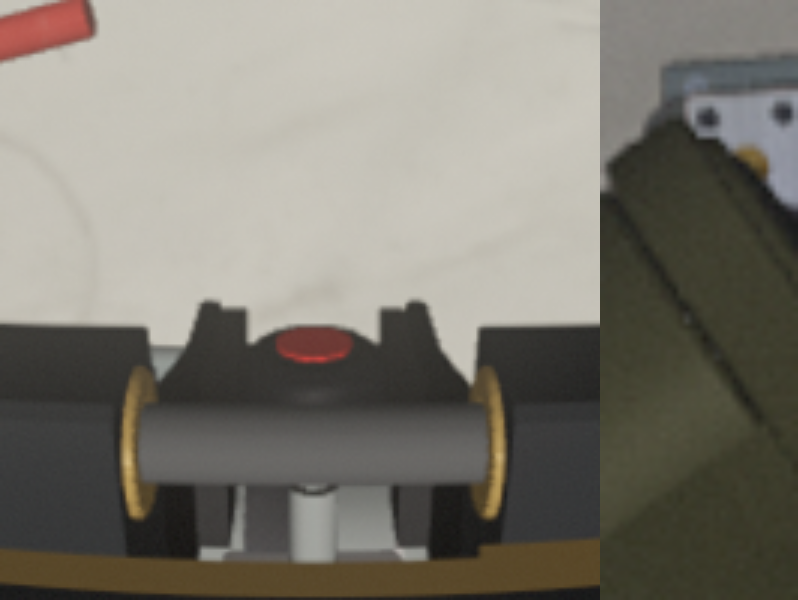

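The knob is in the grip with a long stem showing behind it at (312,520). The TCP travelled 24 mm and met the end stop, so the vent is out. Next I push it home.

Emit:
drive_tool(moves=[{"x": -4, "y": -1, "z": 0, "rx": 0, "ry": 0, "rz": 0, "fingers": 1}, {"x": -8, "y": -1, "z": 0, "rx": 0, "ry": 0, "rz": 0, "fingers": 1}, {"x": -12, "y": -1, "z": 0, "rx": 0, "ry": 0, "rz": 0, "fingers": 1}, {"x": -16, "y": -1, "z": 0, "rx": 0, "ry": 0, "rz": 0, "fingers": 1}, {"x": -20, "y": -1, "z": 0, "rx": 0, "ry": 0, "rz": 0, "fingers": 1}, {"x": -24, "y": -1, "z": 0, "rx": 0, "ry": 0, "rz": 0, "fingers": 1}, {"x": -28, "y": -1, "z": 0, "rx": 0, "ry": 0, "rz": 0, "fingers": 1}, {"x": -29, "y": -1, "z": 0, "rx": 0, "ry": 0, "rz": 0, "fingers": 1}, {"x": -29, "y": -1, "z": 0, "rx": 0, "ry": 0, "rz": 0, "fingers": 1}, {"x": -29, "y": -1, "z": 0, "rx": 0, "ry": 0, "rz": 0, "fingers": 1}])

```text
time_s: 5.75
tool_pos: [0.5109, 0.3387, 0.0866]
tool_rot: [179.7, -0.2, -175.8]
force: [-5.4, 6.4, -0.2]
grip_width: 0.0245
grasp_force: 40.0
```

Emit:
drive_tool(moves=[{"x": 1, "y": 0, "z": 0, "rx": 0, "ry": 0, "rz": 0, "fingers": -1}, {"x": 1, "y": 0, "z": 0, "rx": 0, "ry": 0, "rz": 0, "fingers": -1}, {"x": 1, "y": 0, "z": 0, "rx": 0, "ry": 0, "rz": 0, "fingers": -1}, {"x": 1, "y": 0, "z": 0, "rx": 0, "ry": 0, "rz": 0, "fingers": -1}, {"x": 1, "y": 0, "z": 0, "rx": 0, "ry": 0, "rz": 0, "fingers": -1}, {"x": 1, "y": 0, "z": 0, "rx": 0, "ry": 0, "rz": 0, "fingers": -1}, {"x": 1, "y": 0, "z": -40, "rx": 0, "ry": 0, "rz": 0, "fingers": -1}, {"x": 1, "y": 0, "z": -80, "rx": 0, "ry": 0, "rz": 0, "fingers": -1}, {"x": 1, "y": 0, "z": -120, "rx": 0, "ry": 0, "rz": 0, "fingers": -1}, {"x": 1, "y": 0, "z": -144, "rx": 0, "ry": 0, "rz": 0, "fingers": -1}, {"x": 1, "y": 0, "z": -144, "rx": 0, "ry": 0, "rz": 0, "fingers": -1}, {"x": 1, "y": 0, "z": -144, "rx": 0, "ry": 0, "rz": 0, "fingers": -1}])

```text
time_s: 7.25
tool_pos: [0.5127, 0.334, 0.2293]
tool_rot: [-179.9, -0.1, -176.0]
force: [0.0, -0.1, -0.9]
grip_width: 0.0869
grasp_force: 0.0
```

```bash
python3 - <<'E'
from h import *
w=vision.read_camera('wrist');o=sensors.get_obs();print(o['tool_pos'],o['tool_rot'])
A=cv2.resize(w['image'][150:290,180:380],(800,560),interpolation=cv2.INTER_CUBIC)
cv2.imwrite('pics/p2.png',A[:,:,::-1])
E
```

```text
[0.51248136 0.33384096 0.22885893] [-1.79919993e+02 -1.25520539e-01 -1.75977359e+02]
```

View pics/p2.png

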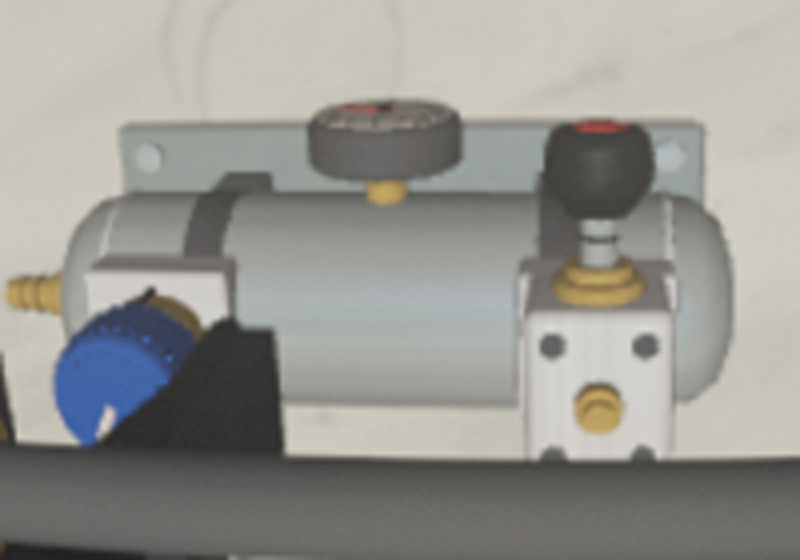

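The knob is home again (about 12 mm of stem at (600,240)). Next I go over the cap.

Emit:
drive_tool(moves=[{"x": -20, "y": -40, "z": 0, "rx": 0, "ry": 0, "rz": 0, "fingers": -1}, {"x": -40, "y": -80, "z": 0, "rx": 0, "ry": 0, "rz": 0, "fingers": -1}, {"x": -52, "y": -116, "z": 0, "rx": 0, "ry": 0, "rz": 0, "fingers": -1}, {"x": -52, "y": -116, "z": 30, "rx": 0, "ry": 0, "rz": 0, "fingers": -1}, {"x": -52, "y": -116, "z": 60, "rx": 0, "ry": 0, "rz": 0, "fingers": -1}, {"x": -52, "y": -116, "z": 60, "rx": 0, "ry": 0, "rz": 0, "fingers": -1}, {"x": -52, "y": -116, "z": 60, "rx": 0, "ry": 0, "rz": 0, "fingers": -1}])

```text
time_s: 8.18
tool_pos: [0.5733, 0.2225, 0.1709]
tool_rot: [-180.0, 0.0, -176.0]
force: [0.1, 0.7, 0.9]
grip_width: 0.087
grasp_force: 0.0
```

Now descend to TCP z ≈ 0.099 and close.

Emit:
drive_tool(moves=[{"x": 0, "y": 0, "z": 30, "rx": 0, "ry": 0, "rz": 0, "fingers": -1}, {"x": 0, "y": 0, "z": 55, "rx": 0, "ry": 0, "rz": 0, "fingers": -1}, {"x": 0, "y": 0, "z": 71, "rx": 0, "ry": 0, "rz": 0, "fingers": -1}, {"x": 0, "y": 0, "z": 71, "rx": 0, "ry": 0, "rz": 0, "fingers": -1}, {"x": 0, "y": 0, "z": 71, "rx": 0, "ry": 0, "rz": 0, "fingers": -1}, {"x": 0, "y": 0, "z": 71, "rx": 0, "ry": 0, "rz": 0, "fingers": 1}, {"x": 0, "y": 0, "z": 71, "rx": 0, "ry": 0, "rz": 0, "fingers": 1}, {"x": 0, "y": 0, "z": 71, "rx": 0, "ry": 0, "rz": 0, "fingers": 1}, {"x": 0, "y": 0, "z": 71, "rx": 0, "ry": 0, "rz": 0, "fingers": 1}, {"x": 0, "y": 0, "z": 71, "rx": 0, "ry": 0, "rz": 0, "fingers": 1}, {"x": 0, "y": 0, "z": 71, "rx": 0, "ry": 0, "rz": 0, "fingers": 1}], force=30)

```text
time_s: 9.55
tool_pos: [0.5732, 0.2228, 0.0996]
tool_rot: [179.9, 0.0, -176.0]
force: [0.6, 1.1, -0.1]
grip_width: 0.0352
grasp_force: 30.5
```

```bash
python3 - <<'E'
from h import *
o=sensors.get_obs();print(o['tool_pos'],o['tool_rot'],o['qpos'].round(1),o['wrist_torque'],o['force'])
E
```

```text
[0.57316748 0.22284428 0.09962808] [ 1.79944877e+02  1.10968883e-02 -1.75972366e+02] [-31.3  19.5   9.2  97.5  -3.5  63.2  73. ] [-0.07584026  0.0188549   0.00670541] [ 0.59169083  1.10207153 -0.12291984]
```

Emit:
drive_tool(moves=[{"x": 0, "y": 0, "z": 0.1, "rx": 0, "ry": 0, "rz": 0.16, "fingers": 1}, {"x": 0, "y": 0, "z": 0.2, "rx": 0, "ry": 0, "rz": 0.32, "fingers": 1}, {"x": 0, "y": 0, "z": 0.2, "rx": 0, "ry": 0, "rz": 0.48, "fingers": 1}, {"x": 0, "y": 0, "z": 0.3, "rx": 0, "ry": 0, "rz": 0.64, "fingers": 1}, {"x": 0, "y": 0, "z": 0.4, "rx": 0, "ry": 0, "rz": 0.8, "fingers": 1}, {"x": 0, "y": 0, "z": 0.5, "rx": 0, "ry": 0, "rz": 0.96, "fingers": 1}, {"x": 0, "y": 0, "z": 0.5, "rx": 0, "ry": 0, "rz": 1.12, "fingers": 1}, {"x": 0, "y": 0, "z": 0.6, "rx": 0, "ry": 0, "rz": 1.28, "fingers": 1}, {"x": 0, "y": 0, "z": 0.7, "rx": 0, "ry": 0, "rz": 1.44, "fingers": 1}, {"x": 0, "y": 0, "z": 0.8, "rx": 0, "ry": 0, "rz": 1.6, "fingers": 1}, {"x": 0, "y": 0, "z": 0.8, "rx": 0, "ry": 0, "rz": 1.76, "fingers": 1}, {"x": 0, "y": 0, "z": 0.9, "rx": 0, "ry": 0, "rz": 1.92, "fingers": 1}, {"x": 0, "y": 0, "z": 1.0, "rx": 0, "ry": 0, "rz": 2.08, "fingers": 1}, {"x": 0, "y": 0, "z": 1.1, "rx": 0, "ry": 0, "rz": 2.24, "fingers": 1}, {"x": 0, "y": 0, "z": 1.1, "rx": 0, "ry": 0, "rz": 2.24, "fingers": 1}, {"x": 0, "y": 0, "z": 1.1, "rx": 0, "ry": 0, "rz": 2.24, "fingers": 1}])

```text
time_s: 11.55
tool_pos: [0.5728, 0.2226, 0.0985]
tool_rot: [-180.0, 0.0, 55.8]
force: [-1.1, 0.6, 1.4]
grip_width: 0.0352
grasp_force: 30.0
```

```bash
python3 - <<'E'
from h import *
o=sensors.get_obs();print(o['tool_pos'],o['tool_rot'],o['qpos'].round(1),o['wrist_torque'],o['force'])
w=vision.read_camera('wrist');t=vision.read_camera('top')
A=cv2.resize(w['image'][130:330,220:420],(600,600));B=cv2.resize(t['image'][150:250,325:358],(198,600))
cv2.imwrite('pics/p3.png',np.hstack([A,B])[:,:,::-1])
E
```

```text
[0.57282763 0.22261643 0.09848069] [-1.79958280e+02  4.43563369e-03  5.58412520e+01] [-47.9  21.2  29.6  98.2 -11.5  63.6 -49. ] [ 0.06058972  0.49189932 -0.04856404] [-1.11159624  0.60872671  1.42579551]
```

View pics/p3.png

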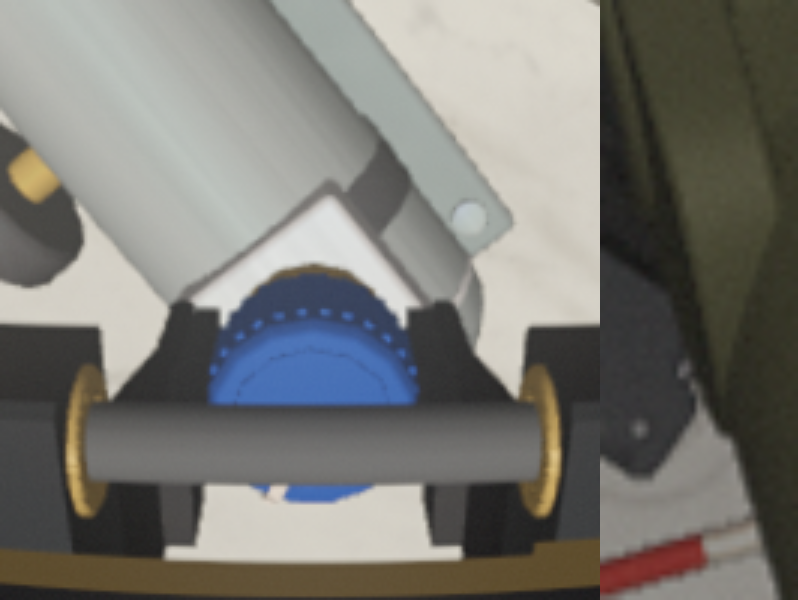

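The cap turned with the gripper; its index line shows at (275,492), and the turning torque is still only friction. I continue to the stop.

Emit:
drive_tool(moves=[{"x": 0, "y": 0, "z": 0.1, "rx": 0, "ry": 0, "rz": 0.12, "fingers": 1}, {"x": 0, "y": 0, "z": 0.1, "rx": 0, "ry": 0, "rz": 0.24, "fingers": 1}, {"x": 0, "y": 0, "z": 0.1, "rx": 0, "ry": 0, "rz": 0.3, "fingers": 1}, {"x": 0, "y": 0, "z": 0.1, "rx": 0, "ry": 0, "rz": 0.3, "fingers": 1}, {"x": 0, "y": 0, "z": 0.1, "rx": 0, "ry": 0, "rz": 0.3, "fingers": 1}])

```text
time_s: 12.28
tool_pos: [0.5728, 0.2226, 0.0983]
tool_rot: [-180.0, 0.0, 38.6]
force: [-3.0, 1.2, 2.2]
grip_width: 0.035
grasp_force: 30.0
```

```bash
cat > s.py <<'E'
from h import *
o=sensors.get_obs();print(o['tool_pos'],o['tool_rot'][2],o['qpos'].round(1),o['wrist_torque'],o['force'],o['grasp_force'])
E
python3 s.py
```

```text
[0.57280638 0.22264304 0.09832048] 38.5848824781657 [-50.2  21.7  32.6  98.3 -12.9  63.7 -65.2] [ 0.31190675  0.77346153 -0.06227579] [-2.96409599  1.21075522  2.1790673 ] 30.000433429086115
```

Emit:
drive_tool(moves=[{"x": 0, "y": 0, "z": 0, "rx": 0, "ry": 0, "rz": 0.06, "fingers": 1}, {"x": 0, "y": 0, "z": 0, "rx": 0, "ry": 0, "rz": 0.12, "fingers": 1}, {"x": 0, "y": 0, "z": 0, "rx": 0, "ry": 0, "rz": 0.12, "fingers": 1}, {"x": 0, "y": 0, "z": 0, "rx": 0, "ry": 0, "rz": 0.12, "fingers": 1}])

```text
time_s: 12.78
tool_pos: [0.5728, 0.2227, 0.0983]
tool_rot: [-180.0, 0.0, 31.7]
force: [-3.6, 1.9, 1.4]
grip_width: 0.0346
grasp_force: 30.0
```

```bash
python3 s.py
```

```text
[0.57282288 0.22266468 0.0982963 ] 31.710001692453563 [-51.2  21.9  33.8  98.3 -13.4  63.8 -71.6] [ 0.45582762  0.90946885 -0.08651396] [-3.56514476  1.93834503  1.44205401] 30.000264983827947
```

Emit:
drive_tool(moves=[{"x": 0, "y": 0, "z": 0, "rx": 0, "ry": 0, "rz": 0.06, "fingers": 1}, {"x": 0, "y": 0, "z": 0, "rx": 0, "ry": 0, "rz": 0.12, "fingers": 1}, {"x": 0, "y": 0, "z": 0, "rx": 0, "ry": 0, "rz": 0.12, "fingers": 1}, {"x": 0, "y": 0, "z": 0, "rx": 0, "ry": 0, "rz": 0.12, "fingers": 1}])

```text
time_s: 13.28
tool_pos: [0.5729, 0.2227, 0.0983]
tool_rot: [-180.0, 0.0, 24.9]
force: [-3.3, 1.1, 0.9]
grip_width: 0.0353
grasp_force: 30.0
```

```bash
python3 s.py
```

```text
[0.57286372 0.2227087  0.09827522] 24.87849806032363 [-52.1  22.2  35.   98.4 -14.   63.9 -78. ] [0.46253084 0.9491685  0.53827697] [-3.32758919  1.12169606  0.92604657] 30.000217954366235
```

Emit:
drive_tool(moves=[{"x": 0, "y": 0, "z": 0, "rx": 0, "ry": 0, "rz": 0.05, "fingers": 1}, {"x": 0, "y": 0, "z": 0, "rx": 0, "ry": 0, "rz": 0.05, "fingers": 1}, {"x": 0, "y": 0, "z": 0, "rx": 0, "ry": 0, "rz": 0.05, "fingers": 1}])

```text
time_s: 13.65
tool_pos: [0.5728, 0.2226, 0.0983]
tool_rot: [-180.0, 0.0, 22.0]
force: [-4.6, 2.9, 1.3]
grip_width: 0.0351
grasp_force: 30.0
```

```bash
python3 s.py; python3 - <<'E'
from h import *
w=vision.read_camera('wrist')
cv2.imwrite('pics/p4.png',cv2.resize(w['image'][200:320,240:400],(800,600),interpolation=cv2.INTER_CUBIC)[:,:,::-1])
E
```

```text
[0.57283204 0.22264098 0.09830539] 21.972998860844022 [-52.6  22.3  35.6  98.4 -14.2  63.9 -80.7] [0.56615091 1.12678374 0.54699735] [-4.60326669  2.87163783  1.33904536] 30.000075512652984
```

View pics/p4.png

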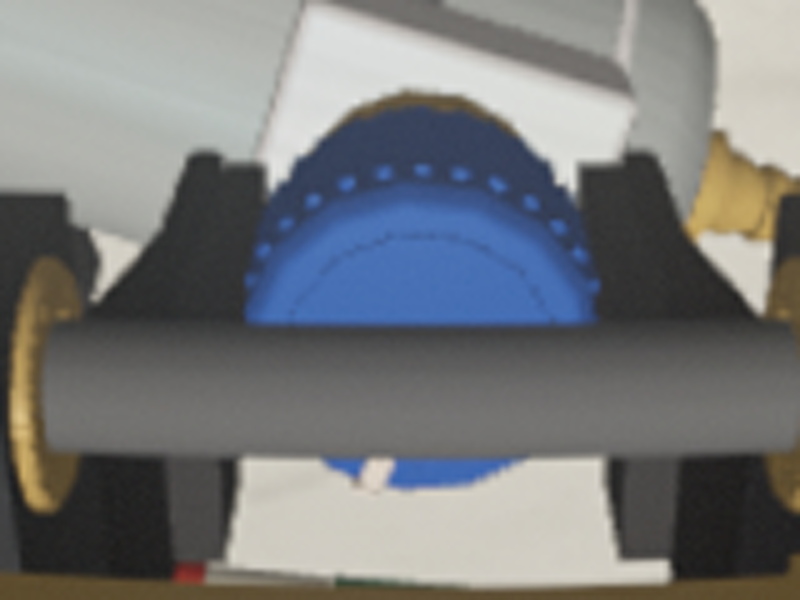

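Bottomed: the torque saturates at 0.55 N m. The index line's tip is at crop (375,487), i.e. pixel (315,297). I work out its angle.

```bash
python3 - <<'E'
from h import *
w=vision.read_camera('wrist')
R=np.array(w['R']);t=np.array(w['t']);o=-R.T@t
def pt(u,v,z):
    x,y=u-w['cx'],v-w['cy'];r=np.hypot(x,y);th=r/w['fx'];d=R.T@np.array([np.sin(th)*x/r,np.sin(th)*y/r,np.cos(th)]);return o+d*(z-o[2])/d[2]
c=np.array([.5728,.2224])
for cu,cv in((375,487),(383,462)):
    p=pt(239.6+cu/5,199.6+cv/5,.117);d=p[:2]-c;print(p,np.linalg.norm(d),(np.degrees(np.arctan2(d[1],d[0]))-4-180)%360)
a,b=pt(239.6+383/5,199.6+462/5,.117),pt(239.6+375/5,199.6+487/5,.117);d=b-a;print((np.degrees(np.arctan2(d[1],d[0]))-184)%360)
E
```

```text
[0.55712236 0.22094117 0.117     ] 0.015745363301354138 1.3161707434734353
[0.56037137 0.22131693 0.117     ] 0.012475732369662042 0.9803687891512709
2.59716510812882
```

The index line points within 1–2° of the receiver's front, so the cap is bottomed. Now back off about 1.59 rad.

Emit:
drive_tool(moves=[{"x": 0, "y": 0, "z": 0, "rx": 0, "ry": 0, "rz": -0.13, "fingers": 1}, {"x": 0, "y": 0, "z": -0.1, "rx": 0, "ry": 0, "rz": -0.26, "fingers": 1}, {"x": 0, "y": 0, "z": -0.2, "rx": 0, "ry": 0, "rz": -0.39, "fingers": 1}, {"x": 0, "y": 0, "z": -0.2, "rx": 0, "ry": 0, "rz": -0.52, "fingers": 1}, {"x": 0, "y": 0, "z": -0.3, "rx": 0, "ry": 0, "rz": -0.65, "fingers": 1}, {"x": 0, "y": 0, "z": -0.4, "rx": 0, "ry": 0, "rz": -0.78, "fingers": 1}, {"x": 0, "y": 0, "z": -0.4, "rx": 0, "ry": 0, "rz": -0.91, "fingers": 1}, {"x": 0, "y": 0, "z": -0.5, "rx": 0, "ry": 0, "rz": -1.04, "fingers": 1}, {"x": 0, "y": 0, "z": -0.6, "rx": 0, "ry": 0, "rz": -1.17, "fingers": 1}, {"x": 0, "y": 0, "z": -0.6, "rx": 0, "ry": 0, "rz": -1.3, "fingers": 1}, {"x": 0, "y": 0, "z": -0.7, "rx": 0, "ry": 0, "rz": -1.43, "fingers": 1}, {"x": 0, "y": 0, "z": -0.7, "rx": 0, "ry": 0, "rz": -1.53, "fingers": 1}, {"x": 0, "y": 0, "z": -0.8, "rx": 0, "ry": 0, "rz": -1.59, "fingers": 1}, {"x": 0, "y": 0, "z": -0.8, "rx": 0, "ry": 0, "rz": -1.59, "fingers": 1}, {"x": 0, "y": 0, "z": -0.8, "rx": 0, "ry": 0, "rz": -1.59, "fingers": 1}, {"x": 0, "y": 0, "z": -0.8, "rx": 0, "ry": 0, "rz": -1.59, "fingers": 1}])

```text
time_s: 15.75
tool_pos: [0.5731, 0.2225, 0.099]
tool_rot: [180.0, -0.0, 112.9]
force: [-3.7, 3.8, 0.6]
grip_width: 0.0349
grasp_force: 30.0
```

```bash
python3 s.py; python3 - <<'E'
from h import *
w=snap('wrist','w5.png')
cv2.imwrite('pics/p5.png',cv2.resize(w['image'][200:320,240:400],(800,600),interpolation=cv2.INTER_CUBIC)[:,:,::-1])
E
```

```text
[0.57311602 0.22254774 0.09904983] 112.92385168708162 [-40.2  20.1  20.   97.9  -7.6  63.3   5.1] [0.67372653 0.83339018 0.06182622] [-3.68487351  3.77502235  0.59599478] 30.0000439757423
```

View pics/p5.png

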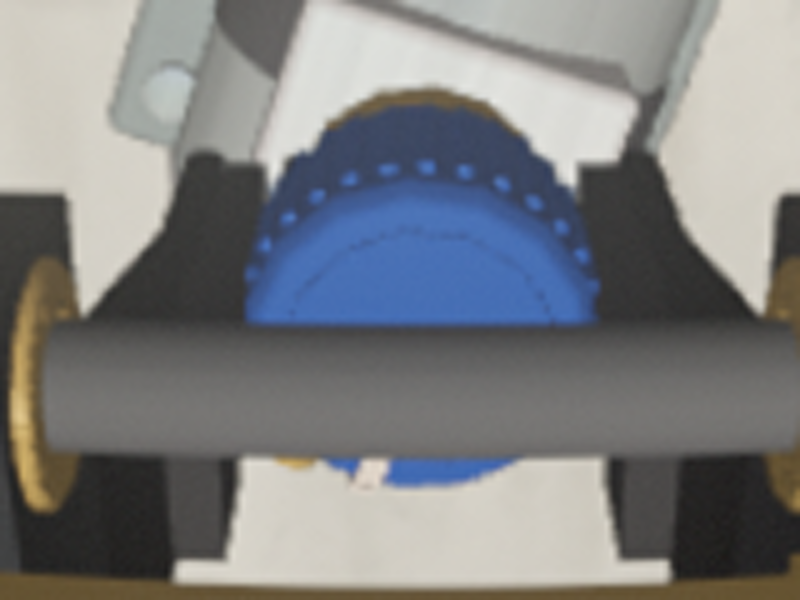

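The index line at (370,475) kept its place in the grip, and the tool has turned 91°, so the cap stands at about a quarter turn, held with 30 N. I'm handing in.

```bash
python3 -c "
from h import *
print(workorder.sign_off())"
```

```text
the job is handed in; nothing more can be done
None
```

I pulled the vent knob out until it clicked and pushed it home, screwed the bleed cap down to its stop and backed it off about a quarter turn (1.57 rad by camera estimate). The gripper still holds the cap at 30 N, and the job is handed in at about 16 s; no verdict came back, and I never moved the arm near the bottle, timer or marker.

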